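Get the pen out from behind the bench supplies

TASK

The grey pen lies at the back of the wooden supply tray behind the flux jar, the solder reel and the air blower: first stand all three aside on the blue mat, then lay the pen flat in the teal-rimmed tray, and only then put the three back upright, each in the very place in the wooden tray where it stood at the start. Leave the blue-capped marker and the side cutter where they lie.

Things in the scene. Friction and masses are not known exactly. Their poses are not given: they have to be found in the camera images.
- flux_jar_centre (a point): centre, half-way up, of the round tub with a cream body and green lid: 45 mm across at the lid (42 mm below it), 30 mm high, stands upright with this point 15 mm above its foot. Stands in one of the three round places of the wooden tray.
- solder_reel_centre (a point): centre, half-way up, of the small solder reel with blue flanges: 33 mm across, 20 mm high, lies on a flange with its axis upright, this point 10 mm above its underside. Stands in another of the three round places.
- air_blower_centre (a point): axis point 22 mm above the foot of the black ribbed air blower: 43 mm across, 48 mm high with its grey nozzle, stands upright. Stands in another of the three round places.
- grey_pen_centre (a point): centre, half-way up, of the grip of the grey pen with a dark end and metal tip: 12 mm wide and 12 mm high, solid grip 98 mm long, 114 mm over the thin tip, which points to its -y. Its y axis runs along its length. Lies on the floor of the wooden tray, about along the tray's y, behind the three supplies.
- supply_tray: fixed wooden (plywood) supply tray 115 mm (x) by 260 mm (y); origin at the centre of its underside. Its floor is 20 mm above the bench, its rim 27 mm above the bench and 4 mm thick. Three ring-marked round places, 52 mm across, lie on the floor at x = -28 mm, y = -72, 0 and +72 mm; the pen lies at about x = +6 mm.
- blue_mat: fixed blue silicone mat lying on the bench, 110 mm (x) by 210 mm (y), 6 mm thick; origin at the centre of its underside. Empty at the start: the side area.
- teal_tray: fixed flat repair tray, white with a teal rim, 83 mm (x) by 136 mm (y), 14 mm high, on a black 5 mm rubber underlay; origin at the centre of the tray's underside, 5 mm above the bench. Inside 76 by 130 mm; its floor is 8 mm and the top of its rim 19 mm above the bench. Empty at the start; takes the pen along its y.
- marker_pen: loose white marker pen with a blue cap, 11 by 120 mm, 12 mm high, lying on the bench; origin at the centre of its underside. To be left alone.
- side_cutter: loose side cutter with blue handles, 129 by 45 mm, 9 mm thick, lying flat on the bench; origin at the centre of its underside. To be left alone.
There are look-alikes about, which are no part of the job. What is shaped like the part that bears solder_reel_centre but orange or pink is not meant.

How it is judged:
By the outcome, as a careful person would: the job done as asked, in the order asked, and still so for the second after the job is handed in, with the robot touching nothing.
It also fails if it takes over 131 s, if anything falls off the work surface, if the arm or the gripper's body presses on something with over 40 N, if the wrist force passes 120 N, or if a joint passes its speed limit or range.

ROBOT

A 7-joint arm with a two-finger parallel gripper is mounted at the origin on a cart in front of the work surface, level with it; the furniture and walls round the work are solid. World frame = base frame: x ahead of the robot, y to its left, z up, the work surface at z = 0. Lengths are in m, angles in rad, forces in N, time in s.
With the tool pointing down it reaches from about 0.35 to 0.9 m from the base axis. Payload 8.1 kg.
Tool frame: the origin (TCP) lies midway between the tips of the shut fingers; the grasp point (between the pads) lies 19 mm behind it (arm.hold_point_z is the distance from the TCP to the grasp point, in m); z points along the fingers, y is the direction in which the jaws open and shut (so a half turn about z gives the same grasp; the last joint's range is limited). The gripper opens to 92 mm and grips with 3 to 60 N. Pads are 19 mm wide; open, the fingers measure 130 mm over their backs; the gripper's body (75 mm by 190 mm) begins 47 mm behind the grasp point.
Start: joints at [-1.282, 0.434, 0.025, 1.573, -0.012, 1.134, -0.075], TCP at [0.239, 0.578, 0.227] pointing down, gripper open.
Joint ranges: [-2.62, 2.62], [-0.44, 2.09], [-1.27, 1.32], [0.08, 2.57], [-1.32, 4.46], [0.12, 2], [-2.74, 2.74]. Speed limits (rad/s): [2.22, 2.22, 3.01, 3.01, 3.14, 3.14, 3.14].

INTERFACE

Orientations are given as a rotation vector (axis times angle).
In Python, from cell import arm gives the robot as it stands.
- The arm moves only by the shell command python3 -m pendant 'ROWS' [FORCE]. ROWS is JSON, a list of rows, each a list of 3 entries, a list of its own where there are three numbers: the shift along the tool's x, y, z in m, then the turn, a rotation vector about the tool's x, y, z in degrees, then the finger opening in m, from 0 to 0.0918. A call has 1 to 10 rows; each row shifts and turns the commanded pose from where the row before left it, along the tool's axes as they then stand; what a row does not reach is not made up. A row lasts 1/8 s, in which the tool goes at most 62.5 mm and 10.7 degrees, less where a joint would pass 70% of its speed; a pose out of reach is approached as far as the arm can. A call with a gripper value outside its range is refused whole. The fingers move at their own pace and stop on an object; FORCE is the grip in N (left out, the last holds). Time passes only in rows, so rows that do not move let the fingers close. It gives the time, the measured TCP pose, the force and the opening at its end, in the units of the state.
- arm.observe(): the state, without advancing time (a new reading comes with each control period).
- arm.get_image(name): name is "scene" or "top" or "wrist"; returns (picture, depth): 384x512x3 uint8, red, green, blue; 384x512 float32, m along the optical axis (not along the pixel's ray), 0 where there is no reading.
- arm.camera_params(name): a dict with "fovy" (degrees; the focal length in pixels is half the picture's height over the tangent of half this angle, whatever the lens; pixels are square), "cx", "cy" (the principal point, pixels), "k1" (the pictures are not rectified: a ray, as slopes to the right and down, at radius r is drawn at 1 + k1 r^2 times it, then the intrinsics apply), "rvec" (rotation vector, rad) and "tvec" (3), from world to camera coordinates, as OpenCV has them; the wrist camera has in their place "mount" (4x4, takes a point from camera to tool coordinates, whose origin is the TCP and whose axes are the flange's). Camera axes: x right, y down, z forward; pixel columns grow to the right and rows downward; lengths in m; the calibration is good to about 2 mm. A picture is of the moment at which its call begins: read the wrist's pose just before it. camera_params takes no time and is no camera call.
- arm.sign_off(): hands the job in, once; it reports no verdict.
Trained networks look in the newest picture that a camera, given by its name, has taken for a name from the list of things; names that differ only in an ending like _2 or _b are one class to them, and where a whole thing is asked for, a point or a joint stands for the part that bears it (a point fixed in the world has none). Each returns a list of dicts, best first, with "conf" (0 to 1); they miss things now and then, are a little off and sometimes report something else, mostly with a low value. They report only what shows in the picture. A call takes as long as a camera call. They do not tell look-alikes from the thing itself.
- arm.look_for(camera, label): "rect" ([centre column, centre row, width, height] in pixels, round what is visible of it).
- arm.masks_of(camera, label): "pixels" (384x512 bool, what is visible of it) and "rect" ([centre column, centre row, width, height] in pixels, round what is visible of it).
The state is a dict: "clock": time; "joints": joint angles; "dq": joint speeds; "joint_efforts": joint torques, N m; "position": TCP position; "ee_rot": TCP orientation; "force": force on the tool from outside, world axes, zero at the start; "ft_torque": the same for the moment, N m; "width": opening from 0.0 (shut) to 1.0 (fully open).
Only numpy, scipy, OpenCV 4.12 (cv2) and the standard library are available. Lean on these libraries where they do the work, as an engineer would, in place of code of your own. Each camera call takes 0.05 s, during which the arm holds its last target.

## Working session

There is one attempt and no reset: what is moved stays moved. The work goes in short steps, Python scripts to look and compute and a shell command to move; the robot and the scene stay as the last step left them, time stands still between calls to the robot, and variables do not carry over. Pictures are saved under pics/ and viewed, and the job is handed in when it is done.

```bash
ls; mkdir -p pics; python3 - <<'E'
from cell import arm
import cv2
s=arm.observe(); print(s)
for n in ["scene","top","wrist"]:
    im,d=arm.get_image(n); cv2.imwrite(f"pics/{n}0.png",im[:,:,::-1]); print(n,arm.camera_params(n))
E
```

```text
pics
{'clock': 0.0, 'joints': array([-1.28158048,  0.43522275,  0.02493818,  1.57407819, -0.01159534,
        1.13398268, -0.07510345]), 'dq': array([ 0.00091677,  0.00186038,  0.00019914, -0.00175522,  0.00021115,
        0.001174  , -0.00140207]), 'joint_efforts': array([ 1.58648472e-04, -6.67870831e+01,  9.84844677e-01, -3.14451027e+01,
       -6.06913283e-02,  4.31149034e-02,  1.78792420e-04]), 'position': array([0.23851156, 0.57716128, 0.22595202]), 'ee_rot': array([-6.11560748e-01, -3.08131643e+00,  2.41361253e-03]), 'force': array([ 0.25941069, -0.49835276,  0.67976538]), 'ft_torque': array([-0.01374467, -0.06070548,  0.03281808]), 'width': 1.0003873070771618}
scene {'fovy': 44.31175825571335, 'cx': 254.7860644949319, 'cy': 191.750230229939, 'k1': -0.07889251703119873, 'rvec': array([ 1.99237467, -0.96100853,  0.53654009]), 'tvec': array([-0.44542381,  0.23706056,  0.74261743])}
top {'fovy': 42.160472414722165, 'cx': 261.77123537713, 'cy': 185.33287307716017, 'k1': -0.08342690875612985, 'rvec': array([ 2.19227744, -2.17657346,  0.12587584]), 'tvec': array([-0.17263197,  0.55049237,  1.11412523])}
wrist {'fovy': 61.447040508295174, 'cx': 253.32918715697733, 'cy': 194.64093889498662, 'k1': -0.053249772582483895, 'mount': array([[-1.04667611e-04, -9.60734120e-01, -2.77470610e-01,
         7.46947349e-02],
       [ 9.99999855e-01,  4.61388704e-05, -5.36975008e-04,
        -2.53787105e-04],
       [ 5.28692393e-04, -2.77470626e-01,  9.60733976e-01,
        -1.58995423e-01],
       [ 0.00000000e+00,  0.00000000e+00,  0.00000000e+00,
         1.00000000e+00]])}
```

View pics/scene0.png

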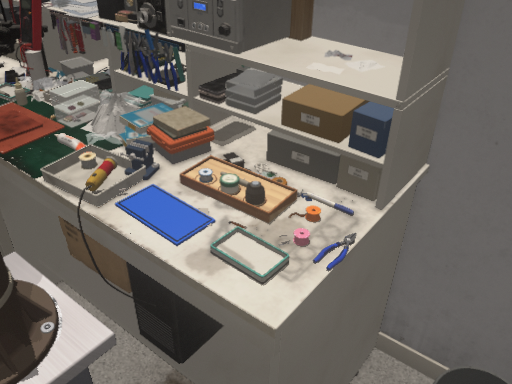

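View pics/top0.png

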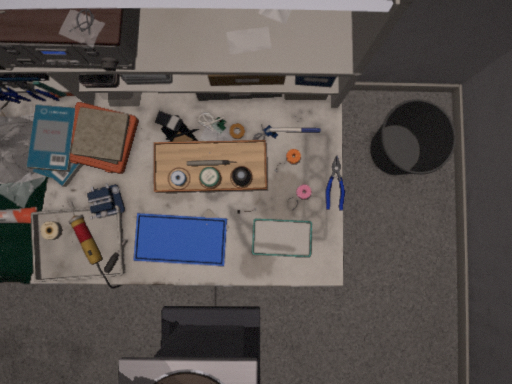

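View pics/wrist0.png

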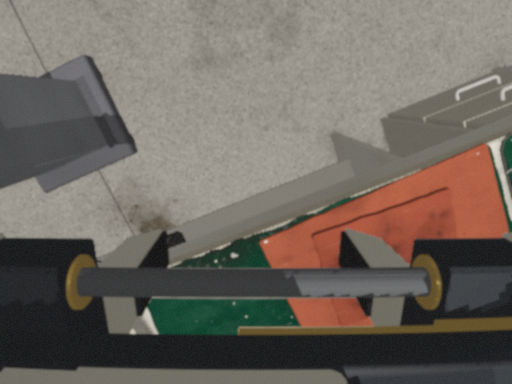

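```bash
cat > h.py <<'E'
import numpy as np, cv2
from scipy.spatial.transform import Rotation as R
from cell import arm
def K(p):
    f=192/np.tan(np.radians(p['fovy'])/2); return f
def ext(name,state=None):
    p=arm.camera_params(name)
    if 'mount' in p:
        s=state or arm.observe(); T=np.eye(4); T[:3,:3]=R.from_rotvec(s['ee_rot']).as_matrix(); T[:3,3]=s['position']
        return p,T@np.array(p['mount'])   # cam->world
    W=np.eye(4); W[:3,:3]=R.from_rotvec(p['rvec']).as_matrix(); W[:3,3]=p['tvec']
    return p,np.linalg.inv(W)
def rays(p,uv):
    uv=np.atleast_2d(np.asarray(uv,float)); f=K(p)
    d=(uv-[p['cx'],p['cy']])/f; u=d.copy()
    for _ in range(20): u=d/(1+p['k1']*(u**2).sum(1,keepdims=True))
    return np.c_[u,np.ones(len(u))]
def at_z(pe,uv,z):
    p,C=pe; r=rays(p,uv)@C[:3,:3].T; t=(z-C[2,3])/r[:,2]; return C[:3,3]+r*t[:,None]
def at_depth(pe,uv,d):
    p,C=pe; return C[:3,3]+(rays(p,uv)*np.asarray(d)[:,None])@C[:3,:3].T
def cloud(pe,depth,mask=None):
    m=(depth>0) if mask is None else mask&(depth>0)
    v,u=np.nonzero(m); return at_depth(pe,np.c_[u,v],depth[v,u]),u,v
def project(pe,X):
    p,C=pe; X=np.atleast_2d(X); c=(X-C[:3,3])@C[:3,:3]; s=c[:,:2]/c[:,2:]
    s=s*(1+p['k1']*(s**2).sum(1,keepdims=True)); return s*K(p)+[p['cx'],p['cy']]
LAB=["flux_jar_centre","solder_reel_centre","air_blower_centre","grey_pen_centre","supply_tray","blue_mat","teal_tray","marker_pen","side_cutter"]
E
python3 - <<'E'
from h import *
np.set_printoptions(precision=4,suppress=True)
for n in ["top","scene"]:
    im,d=arm.get_image(n); pe=ext(n)
    for l in LAB:
        for r in arm.masks_of(n,l)[:4]:
            X,u,v=cloud(pe,d,r['pixels'])
            if len(X)==0: print(n,l,r['conf'],r['rect'],'nodepth');continue
            zt=np.percentile(X[:,2],90)
            print(n,l,round(r['conf'],2),np.round(r['rect'],1),"n",len(X),"mid",(np.percentile(X,2,axis=0)+np.percentile(X,98,axis=0))/2,"med",np.median(X,axis=0),"ztop",round(zt,4), 'size',np.percentile(X,98,axis=0)-np.percentile(X,2,axis=0))
E
python3 - <<'E'
import cv2
im=cv2.imread('pics/top0.png'); cv2.imwrite('pics/top0c.png',cv2.resize(im[90:290,100:360],None,fx=3,fy=3,interpolation=cv2.INTER_CUBIC))
im=cv2.imread('pics/scene0.png'); cv2.imwrite('pics/scene0c.png',cv2.resize(im[130:290,100:360],None,fx=3,fy=3,interpolation=cv2.INTER_CUBIC))
E
```

```text
top flux_jar_centre 0.87 [211.  176.4  18.8  19.5] n 302 mid [ 0.5697 -0.0488  0.039 ] med [ 0.5696 -0.0495  0.0497] ztop 0.0526 size [0.0405 0.0386 0.031 ]
top solder_reel_centre 0.7 [207.7 163.1  41.4   7.7] n 158 mid [ 0.6021 -0.0429  0.0315] med [ 0.6033 -0.0358  0.0315] ztop 0.0346 size [0.0098 0.0908 0.0092]
top solder_reel_centre 0.66 [295.3 157.6  17.4  14.7] n 149 mid [ 0.6213 -0.241   0.0122] med [ 0.6211 -0.2412  0.0205] ztop 0.0232 size [0.028  0.0278 0.0256]
top solder_reel_centre 0.55 [301.2 193.6  14.1  15.3] n 136 mid [ 0.5389 -0.2639  0.0122] med [ 0.5393 -0.2641  0.0205] ztop 0.023 size [0.0254 0.0279 0.0243]
top solder_reel_centre 0.47 [177.9 178.8   8.8  14.5] n 162 mid [0.5664 0.0231 0.032 ] med [0.5659 0.0234 0.04  ] ztop 0.0429 size [0.0294 0.0288 0.0266]
top air_blower_centre 0.87 [242.6 175.1  21.9  20.9] n 295 mid [ 0.5709 -0.1203  0.0495] med [ 0.5686 -0.1214  0.0555] ztop 0.0659 size [0.039  0.0382 0.0373]
top air_blower_centre 0.72 [179.7 179.6  14.8  17.4] n 168 mid [0.5667 0.0228 0.0318] med [0.5659 0.022  0.0399] ztop 0.0429 size [0.0299 0.0291 0.027 ]
[... 1635 characters left out ...]
0.0173 0.0059] med [0.4193 0.0081 0.0072] ztop 0.0087 size [0.1095 0.2025 0.0071]
scene supply_tray 0.97 [237.7 189.6 114.7  62.7] n 2960 mid [ 0.5923 -0.0491  0.0167] med [ 0.5803 -0.0677  0.0214] ztop 0.0271 size [0.1176 0.2572 0.025 ]
scene teal_tray 0.89 [248.5 255.7  85.8  59.8] n 2597 mid [ 0.4297 -0.2152  0.0114] med [ 0.4297 -0.2172  0.0098] ztop 0.0197 size [0.0854 0.1343 0.0209]
scene marker_pen 0.61 [330.8 202.6  53.1  25. ] n 193 mid [ 0.6812 -0.2477  0.0094] med [ 0.6807 -0.2564  0.01  ] ztop 0.0125 size [0.009  0.1135 0.0102]
scene side_cutter 0.82 [336.  250.4  42.6  35.9] n 421 mid [ 0.5542 -0.3408  0.0063] med [ 0.5483 -0.3443  0.0082] ztop 0.0102 size [0.1151 0.0413 0.0096]
```

View pics/top0c.png

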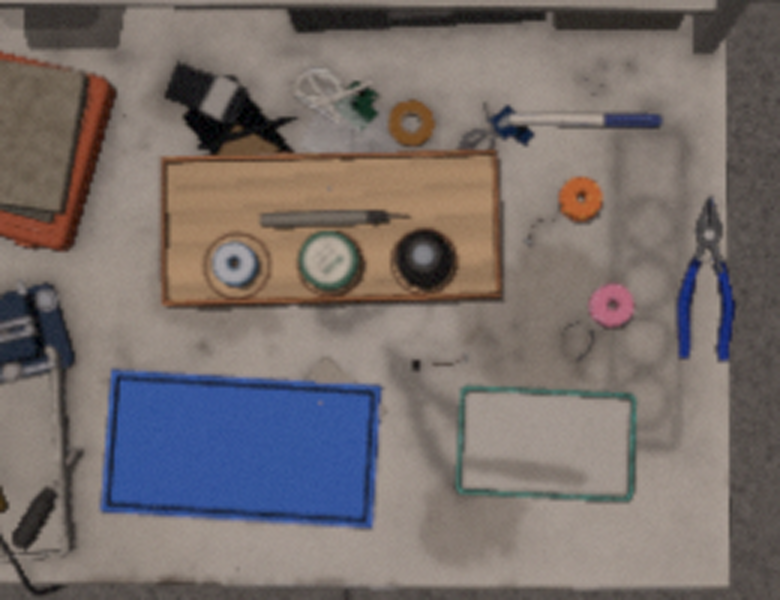

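View pics/scene0c.png

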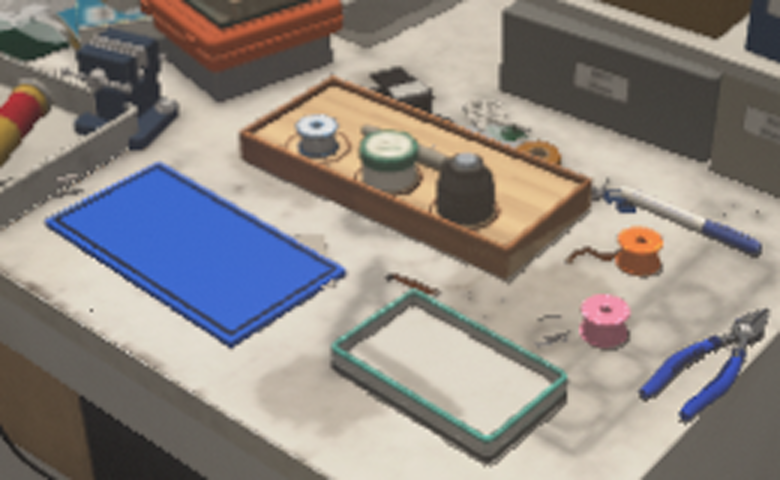

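```bash
python3 - <<'E'
from h import *
np.set_printoptions(precision=3,suppress=True,linewidth=200)
A=[]
for n in ["top","scene"]:
    im,d=arm.get_image(n); X,_,_=cloud(ext(n),d); A.append(X)
X=np.vstack(A)
print("rows x, cols y from .6 to -.4 step .05; max z cm")
ys=np.arange(.6,-.45,-.05)
print('      ',np.round(ys*100).astype(int))
for x in np.arange(.3,1.05,.05):
    r=[]
    for y in ys:
        m=(abs(X[:,0]-x)<.025)&(abs(X[:,1]-y)<.025); r.append(int(X[m,2].max()*100) if m.any() else -99)
    print(round(x,2),r)
s=arm.observe();M=R.from_rotvec(s['ee_rot']).as_matrix();print(M)
E
```

```text
rows x, cols y from .6 to -.4 step .05; max z cm
       [ 60  55  50  45  40  35  30  25  20  15  10   5   0  -5 -10 -15 -20 -25 -30 -35 -40]
0.3 [-4, 0, 0, 0, 0, 0, 0, 0, 2, 0, 0, 0, 0, 0, 0, 0, 0, 0, 0, 0, -99]
0.35 [1, 1, 0, 0, 0, 4, 3, 3, 3, 3, 0, 0, 1, 1, 1, 0, 0, 0, 0, 0, -99]
0.4 [2, 1, 0, 0, 0, 3, 3, 3, 4, 3, 1, 1, 1, 1, 1, 2, 2, 2, 2, 0, -99]
0.45 [1, 1, 3, 3, 3, 3, 3, 4, 6, 3, 1, 1, 1, 1, 1, 2, 2, 2, 2, 0, -99]
0.5 [1, 1, 2, 3, 3, 4, 4, 3, 8, 8, 1, 1, 1, 0, 0, 1, 2, 2, 1, 1, -99]
0.55 [10, 10, 1, 4, 4, 7, 7, 7, 8, 8, 3, 4, 4, 5, 7, 6, 3, 2, 2, 1, -99]
0.6 [10, 10, 7, 10, 11, 8, 8, 10, 10, 10, 3, 4, 4, 5, 6, 6, 3, 2, 0, 1, -99]
0.65 [10, 10, 9, 11, 10, 8, 8, 10, 10, 10, 7, 3, 3, 3, 3, 3, 3, 2, 0, 0, -99]
0.7 [26, 25, 27, 26, 35, 36, 25, 25, 57, 59, 59, 59, 59, 59, 59, 59, 59, 59, 59, 0, -99]
0.75 [32, 33, 33, 34, 35, 35, 37, 41, 41, 59, 58, 41, 26, 58, 26, 59, 59, 59, 59, 57, -99]
0.8 [18, 32, 33, 16, 13, 13, 11, 41, 41, 42, 42, 41, 26, 26, 26, 27, 26, 26, 26, 45, -99]
0.85 [15, 4, 16, 16, 13, 13, -99, 20, 14, 18, 26, 37, 26, 26, 27, 27, 27, 26, 26, 44, -75]
0.9 [-99, -99, 16, 15, 13, -99, -99, 18, 16, 0, 26, 37, 26, 26, 27, 27, 27, 26, 26, 43, -75]
0.95 [13, -99, 11, 11, -99, -99, -99, 16, 16, 16, 26, 36, 30, 26, 26, 26, 26, 26, -99, 42, -75]
1.0 [-99, 11, 11, -99, -99, -99, -99, -99, -99, 12, 12, 36, 36, 37, 38, 38, 39, 39, -99, 42, 43]
[[-0.924  0.382  0.   ]
 [ 0.382  0.924  0.   ]
 [-0.     0.    -1.   ]]
```

```bash
python3 - <<'E'
from h import *
A=[]
for n in ["top","scene"]:
    im,d=arm.get_image(n); X,_,_=cloud(ext(n),d); A.append(X)
X=np.vstack(A)
for y in np.arange(.2,-.35,-.05):
    o=[]
    for z0,z1 in [(.08,.15),(.15,.22),(.22,.3),(.3,.45),(.45,.65)]:
        m=(abs(X[:,1]-y)<.025)&(X[:,2]>z0)&(X[:,2]<z1)&(X[:,0]>.5)
        o.append(round(float(np.sort(X[m,0])[2]),3) if m.sum()>3 else None)
    print(round(y,2),o)
E
```

```text
0.2 [0.503, 0.765, 0.737, 0.736, 0.721]
0.15 [0.502, 0.758, 0.737, 0.735, 0.72]
0.1 [0.742, 0.754, 0.736, 0.722, 0.721]
0.05 [0.741, 0.753, 0.736, 0.736, 0.721]
0.0 [0.742, None, 0.735, 1.013, 0.721]
-0.05 [0.741, 0.752, 0.736, 1.012, 0.721]
-0.1 [0.742, 0.753, 0.736, 1.013, 0.722]
-0.15 [0.741, 0.755, 0.735, 1.013, 0.721]
-0.2 [0.742, 0.757, 0.735, 1.012, 0.722]
-0.25 [0.742, 0.755, 0.736, 1.012, 0.722]
-0.3 [0.742, 0.753, 0.735, None, 0.721]
```

```bash
python3 -m pendant '[[[0,0,-0.04],[0,0,10],0.0918],[[0,0,-0.04],[0,0,10],0.0918]]'; python3 -c "
from cell import arm
s=arm.observe();print(s['joints'],s['position'],s['ee_rot'],s['clock'])"
```

```text
clock: 1.6
position: [0.2386, 0.5773, 0.3074]
ee_rot: [-1.146, -2.925, 0.002]
force: [0.7, 1.1, 0.5]
width: 1.001
[-1.34023911  0.38362574  0.11138252  1.45461804 -0.04320513  1.3067878
 -0.4014987 ] [0.23863471 0.57733247 0.30741209] [-1.14587480e+00 -2.92510710e+00  1.65398393e-03] 1.6
```

```bash
python3 -m pendant '[[[0,0,0],[0,0,-10.7],0.0918],[[0,0,0],[0,0,-10.7],0.0918],[[0,0,0],[0,0,-10.7],0.0918],[[0,0,0],[0,0,-10.7],0.0918],[[-0.027,-0.052,0],[0,0,0],0.0918],[[-0.027,-0.052,0],[0,0,0],0.0918],[[-0.027,-0.052,0],[0,0,0],0.0918],[[-0.027,-0.052,0],[0,0,0],0.0918],[[-0.027,-0.052,0],[0,0,0],0.0918],[[-0.027,-0.052,0],[0,0,0],0.0918]]' 20; python3 -c "
from cell import arm
s=arm.observe();print(s['joints'],s['position'],s['ee_rot'],s['clock'])"
```

```text
clock: 2.85
position: [0.4032, 0.2648, 0.307]
ee_rot: [-0.009, 3.141, 0.001]
force: [0.7, 0.9, 0.5]
width: 0.998
[-0.79166201  0.13450392  0.11425498  1.78926719 -0.01643595  1.21787299
  0.90407377] [0.40324981 0.26484291 0.30702394] [-9.48480560e-03  3.14099179e+00  1.00766213e-03] 2.85
```

```bash
python3 -m pendant '[[[-0.026,-0.052,0],[0,0,0],0.0918],[[-0.026,-0.052,0],[0,0,0],0.0918],[[-0.026,-0.052,0],[0,0,0],0.0918],[[-0.026,-0.052,0],[0,0,0],0.0918],[[-0.026,-0.052,0],[0,0,0],0.0918],[[-0.026,-0.052,0],[0,0,-0.35],0.0918],[[0,0,0],[0,0,0],0.0918],[[0,0,0],[0,0,0],0.0918]]' 20; python3 - <<'E'
from h import *
np.set_printoptions(precision=4,suppress=True)
s=arm.observe();print(s['joints'],s['position'],s['ee_rot'],s['clock'])
im,d=arm.get_image('wrist'); cv2.imwrite('pics/wrist1.png',im[:,:,::-1]); pe=ext('wrist',s)
for l in LAB[:5]:
    for r in arm.masks_of('wrist',l)[:3]:
        X,u,v=cloud(pe,d,r['pixels'])
        print(l,round(r['conf'],2),np.round(r['rect'],1),len(X),"mid",(np.percentile(X,2,axis=0)+np.percentile(X,98,axis=0))/2,'size',np.percentile(X,98,axis=0)-np.percentile(X,2,axis=0),'ztop',np.percentile(X[:,2],95))
E
```

```text
clock: 3.85
position: [0.5603, -0.044, 0.3065]
ee_rot: [0.019, -3.141, -0.001]
force: [0.7, 0.9, -0.4]
width: 1.0
[-0.2997  0.2778  0.373   1.6293 -0.1058  1.2549  1.6759] [ 0.5603 -0.044   0.3065] [ 0.0187 -3.1411 -0.0008] 3.85
flux_jar_centre 0.92 [251.2 169.6  36.4  37.3] 937 mid [ 0.568  -0.0489  0.0375] size [0.0404 0.0396 0.0292] ztop 0.05184106054088472
solder_reel_centre 0.98 [ 96.1 142.1  31.4  25.1] 590 mid [ 0.539  -0.2651  0.0122] size [0.0304 0.0298 0.0219] ztop 0.022646471220415566
solder_reel_centre 0.89 [304.2 165.6  25.6  24.4] 530 mid [0.5656 0.0226 0.0319] size [0.0307 0.0292 0.0212] ztop 0.04216569912898922
solder_reel_centre 0.72 [120.1 197.2  21.1  27.2] 509 mid [ 0.6213 -0.241   0.0124] size [0.0301 0.0293 0.0212] ztop 0.022578171433828807
air_blower_centre 0.86 [199.1 166.4  40.5  33.9] 918 mid [ 0.5689 -0.1198  0.046 ] size [0.038  0.0389 0.0444] ztop 0.06765003932665989
grey_pen_centre 0.92 [249.7 189.   79.6  10.4] 570 mid [ 0.6028 -0.0447  0.0288] size [0.0124 0.0942 0.0108] ztop 0.03385384643500417
supply_tray 0.58 [248.8 182.5 189.1  86.4] 12440 mid [ 0.5954 -0.0492  0.0197] size [0.1155 0.2526 0.0182] ztop 0.028026662125840193
```

View pics/wrist1.png

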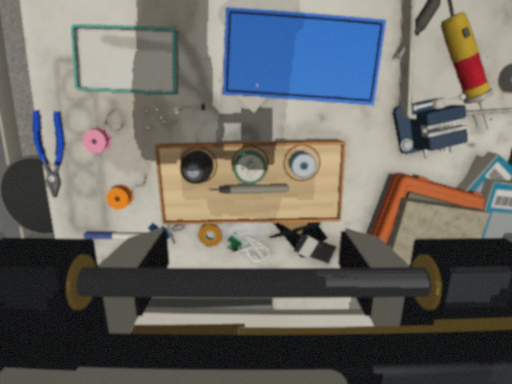

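```bash
python3 - <<'E'
from h import *
np.set_printoptions(precision=4,suppress=True)
s=arm.observe()
for n in ['wrist','top','scene']:
    im,d=arm.get_image(n); pe=ext(n,s)
    X,u,v=cloud(pe,d)
    def rect(P,nm):
        r=cv2.minAreaRect((P[:,:2]*1000).astype(np.float32)); print(n,nm,len(P),np.round(r[0],1),np.round(r[1],1),round(r[2],2))
    B=im[v,u].astype(int)
    # objects: top view hull min enclosing circle
    for nm,c,zr,rad in [('reel',(.566,.023),(.034,.05),.022),('jar',(.568,-.049),(.042,.06),.03),('blower',(.569,-.12),(.03,.055),.03),('bl_nozz',(.569,-.12),(.062,.08),.03)]:
        m=(np.hypot(X[:,0]-c[0],X[:,1]-c[1])<rad)&(X[:,2]>zr[0])&(X[:,2]<zr[1]); P=X[m]
        if len(P)<10: continue
        (cx,cy),rr=cv2.minEnclosingCircle((P[:,:2]*1000).astype(np.float32)); print(n,nm,len(P),round(cx,1),round(cy,1),'r',round(rr,1),'ztop',np.percentile(P[:,2],95).round(4), 'mean',P[:,:2].mean(0))
    m=(abs(X[:,0]-.603)<.012)&(abs(X[:,1]+.045)<.07)&(X[:,2]>.0265)
    rect(X[m],'pen'); P=X[m][:,:2]; q=P-P.mean(0); w,V=np.linalg.eigh(q.T@q); a=V[:,1]; a=a*np.sign(a[1]); print('  pen dir yaw deg',np.degrees(np.arctan2(-a[0],a[1])), 'ztop',np.percentile(X[m,2],90))
    m=(B[:,2]>150)&(B[:,0]<90)&(X[:,2]<.02)&(abs(X[:,0]-.43)<.1)&(abs(X[:,1]-.02)<.16); rect(X[m],'mat')
    m=(X[:,2]>.0135)&(X[:,2]<.03)&(abs(X[:,0]-.43)<.07)&(abs(X[:,1]+.215)<.09); 
    if m.sum()>10: rect(X[m],'teal rim')
    m=(X[:,2]>.0225)&(X[:,2]<.03)&(abs(X[:,0]-.595)<.07)&(abs(X[:,1]+.05)<.14); rect(X[m],'supply')
E
```

```text
wrist reel 453 566.3 22.9 r 16.6 ztop 0.0425 mean [0.5661 0.0229]
wrist jar 898 568.3 -48.9 r 22.2 ztop 0.0519 mean [ 0.5675 -0.049 ]
wrist blower 417 570.4 -121.1 r 21.8 ztop 0.0546 mean [ 0.565  -0.1166]
wrist bl_nozz 309 570.4 -120.7 r 13.3 ztop 0.0683 mean [ 0.5702 -0.1204]
wrist pen 576 [603.  -50.9] [ 12.3 112.3] 3.02
  pen dir yaw deg 2.333360015583573 ztop 0.033279690281415614
wrist mat 11813 [426.4  19. ] [208.3 107.8] 87.05
wrist teal rim 1188 [ 432.1 -215.3] [137.4  84.2] 87.62
wrist supply 2320 [596.4 -48.9] [115.8 260.2] 1.81
top jar 130 563.5 -47.2 r 20.3 ztop 0.0528 mean [ 0.5579 -0.0483]
top blower 81 562.4 -121.1 r 25.3 ztop 0.0548 mean [ 0.5586 -0.1263]
top pen 977 [601.5 -57. ] [114.6  21.2] 89.73
  pen dir yaw deg -2.7025202869072316 ztop 0.7148279737791148
top mat 1788 [425.2 -29.8] [108.7 108.1] 86.59
top teal rim 316 [ 432.6 -215. ] [136.4  83.2] 87.55
top supply 399 [598.4 -93.4] [114.5 168.1] 1.78
scene reel 99 564.2 24.1 r 18.0 ztop 0.0431 mean [0.5624 0.0226]
scene jar 216 565.3 -47.6 r 23.1 ztop 0.0524 mean [ 0.5626 -0.0508]
scene blower 216 567.3 -120.8 r 21.5 ztop 0.0543 mean [ 0.5577 -0.1281]
scene bl_nozz 62 568.2 -120.2 r 13.4 ztop 0.069 mean [ 0.5662 -0.122 ]
scene pen 68 [598.7 -54. ] [ 13.7 121.2] 0.4
  pen dir yaw deg 2.0730520692845187 ztop 0.034518289953961646
scene mat 2409 [423.4  18.4] [206.6 108.9] 87.41
scene teal rim 657 [ 430.  -214.5] [138.   85.1] 87.66
scene supply 1130 [594.1 -47.1] [120.5 263.2] 1.52
```

```bash
python3 -m pendant '[[[-0.006,0.067,0],[0,0,0.7],0.05],[[0,0,0.05],[0,0,0],0.05],[[0,0,0.05],[0,0,0],0.05],[[0,0,0.05],[0,0,0],0.05],[[0,0,0.05],[0,0,0],0.05],[[0,0,0],[0,0,0],0.05],[[0,0,0],[0,0,0],0.05]]' 15; python3 - <<'E'
from h import *
s=arm.observe(); print(s['position'],s['joints'])
im,d=arm.get_image('wrist'); cv2.imwrite('pics/wrist2.png',im[:,:,::-1])
E
```

```text
clock: 5.18
position: [0.5663, 0.0179, 0.1084]
ee_rot: [0.0, 3.14, 0.0]
force: [0.4, -0.7, 0.8]
width: 0.548
[0.56634438 0.01785882 0.10840058] [-0.34061874  0.4740622   0.29733688  1.87350642 -0.18419096  0.81875008
  1.62251821]
```

View pics/wrist2.png

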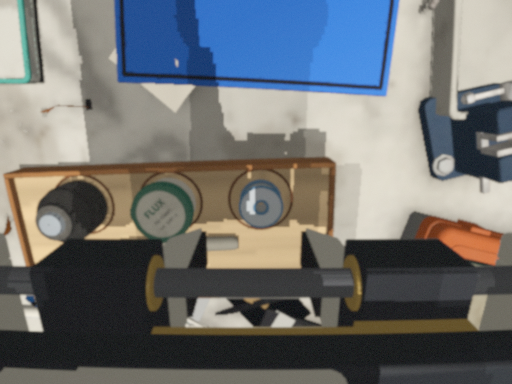

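```bash
cat >> h.py <<'E'
def circ(n,c,zr,rad,s=None):
    im,d=arm.get_image(n); pe=ext(n,s or arm.observe()); X,u,v=cloud(pe,d)
    m=(np.hypot(X[:,0]-c[0],X[:,1]-c[1])<rad)&(X[:,2]>zr[0])&(X[:,2]<zr[1]); P=X[m]
    (cx,cy),rr=cv2.minEnclosingCircle((P[:,:2]*1000).astype(np.float32)); print(n,len(P),round(cx,1),round(cy,1),'r',round(rr,1),'ztop',np.percentile(P[:,2],95).round(4),'mean',P[:,:2].mean(0).round(4))
E
python3 - <<'E'
from h import *
s=arm.observe()
circ('wrist',(.566,.023),(.034,.05),.024,s)
circ('wrist',(.568,-.049),(.042,.06),.028,s)
circ('wrist',(.57,-.121),(.062,.08),.028,s)
E
```

```text
wrist 1432 566.5 23.0 r 16.7 ztop 0.0422 mean [0.5661 0.0229]
wrist 2922 568.3 -49.1 r 22.6 ztop 0.0515 mean [ 0.5665 -0.0481]
wrist 995 570.8 -120.9 r 13.6 ztop 0.0682 mean [ 0.5699 -0.1195]
```

```bash
python3 -m pendant '[[[0,0.005,0.02],[0,0,0],0.05],[[0,0,0.03],[0,0,0],0.05],[[0,0,0.02],[0,0,0],0.05],[[0,0,0.013],[0,0,0],0.05],[[0,0,0],[0,0,0],0.05],[[0,0,0],[0,0,0],0.028],[[0,0,0],[0,0,0],0.028],[[0,0,0],[0,0,0],0.028],[[0,0,0],[0,0,0],0.028]]' 15
```

```text
clock: 6.5
position: [0.5659, 0.023, 0.0245]
ee_rot: [0.0, 3.14, 0.001]
force: [-1.1, 0.2, 6.6]
width: 0.352
```

```bash
python3 -m pendant '[[[0,0,-0.02],[0,0,0],0.028],[[0,0,-0.04],[0,0,0],0.028],[[0,0,-0.02],[0,0,0],0.028],[[0.035,0.0175,0],[0,0,0],0.028],[[0.035,0.0175,0],[0,0,0],0.028],[[0.035,0.0175,0],[0,0,0],0.028],[[0.035,0.0175,0],[0,0,0],0.028],[[0,0,0],[0,0,0],0.028]]' 15; python3 - <<'E'
from h import *
im,d=arm.get_image('scene'); cv2.imwrite('pics/s1.png',cv2.resize(im[100:300,80:360,::-1],None,fx=2.5,fy=2.5))
E
```

```text
clock: 7.5
position: [0.4224, 0.094, 0.1036]
ee_rot: [0.005, -3.139, -0.001]
force: [1.2, -0.1, -0.8]
width: 0.348
```

View pics/s1.png

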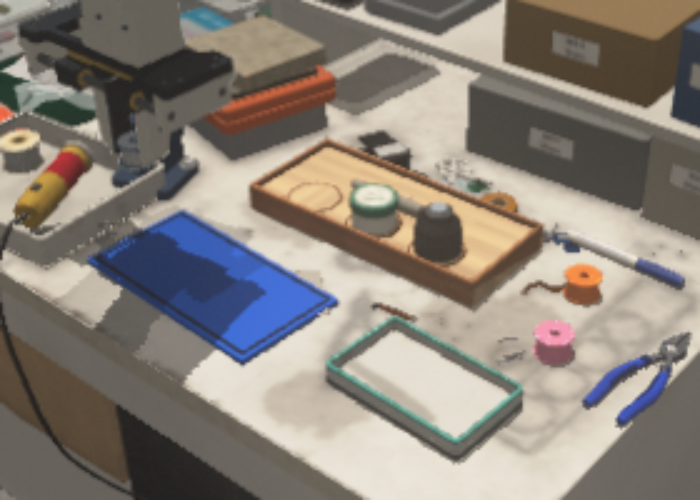

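```bash
python3 -m pendant '[[[0,0,0.04],[0,0,0],0.028],[[0,0,0.03],[0,0,0],0.028],[[0,0,0.014],[0,0,0],0.028],[[0,0,0.006],[0,0,0],0.028],[[0,0,0],[0,0,0],0.028],[[0,0,0],[0,0,0],0.028]]' 15
```

```text
clock: 8.3
position: [0.4259, 0.093, 0.0144]
ee_rot: [0.0, 3.14, 0.001]
force: [0.3, -0.5, -0.9]
width: 0.353
```

```bash
python3 -m pendant '[[[0,0,0.003],[0,0,0],0.028],[[0,0,0],[0,0,0],0.028]]' 15;  python3 -m pendant '[[[0,0,0.0005],[0,0,0],0.028],[[0,0,0],[0,0,0],0.05],[[0,0,0],[0,0,0],0.05],[[0,0,0],[0,0,0],0.05]]' 15
```

```text
clock: 8.55
position: [0.4254, 0.093, 0.0109]
ee_rot: [-0.0, 3.141, 0.0]
force: [0.4, -0.3, -1.1]
width: 0.353
clock: 9.05
position: [0.4253, 0.0929, 0.0102]
ee_rot: [0.0, 3.142, 0.0]
force: [0.1, -0.1, 0.1]
width: 0.54
```

```bash
python3 -m pendant '[[[0,0,-0.04],[0,0,0],0.054],[[0,0,-0.05],[0,0,0],0.054],[[-0.0358,-0.0355,0],[0,0,0],0.054],[[-0.0358,-0.0355,0],[0,0,0],0.054],[[-0.0358,-0.0355,0],[0,0,0],0.054],[[-0.0356,-0.0355,0],[0,0,0],0.054],[[0,0,0],[0,0,0],0.054],[[0,0,0],[0,0,0],0.054]]' 15; python3 - <<'E'
from h import *
s=arm.observe(); print(s['position'],s['ee_rot'])
circ('wrist',(.568,-.049),(.042,.06),.028,s)
circ('wrist',(.57,-.121),(.062,.08),.028,s)
circ('wrist',(.425,.093),(.018,.03),.024,s)
im,d=arm.get_image('wrist'); cv2.imwrite('pics/wrist3.png',im[:,:,::-1])
E
```

```text
clock: 10.05
position: [0.5675, -0.0487, 0.0997]
ee_rot: [-0.0, -3.14, -0.001]
force: [-0.0, 0.2, -0.2]
width: 0.586
[ 0.56750103 -0.0487031   0.09974856] [-3.53336806e-04 -3.14025179e+00 -6.64896065e-04]
wrist 3192 568.5 -49.0 r 22.5 ztop 0.0515 mean [ 0.567 -0.049]
wrist 995 570.9 -121.5 r 13.6 ztop 0.0683 mean [ 0.5688 -0.1207]
wrist 1152 426.9 91.3 r 17.0 ztop 0.0281 mean [0.4328 0.0911]
```

View pics/wrist3.png

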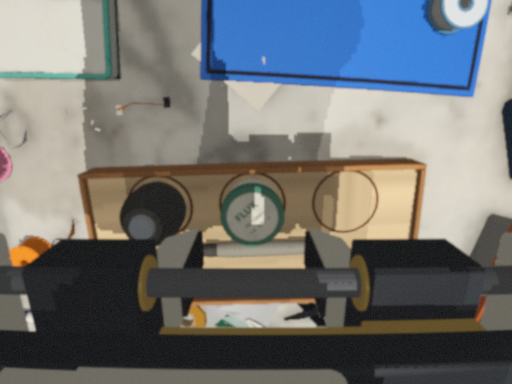

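```bash
python3 -m pendant '[[[-0.001,0,0.02],[0,0,0],0.054],[[0,0,0.03],[0,0,0],0.054],[[0,0,0.016],[0,0,0],0.054],[[0,0,0.0085],[0,0,0],0.054],[[0,0,0],[0,0,0],0.054],[[0,0,0],[0,0,0],0.039],[[0,0,0],[0,0,0],0.039],[[0,0,0],[0,0,0],0.039],[[0,0,0],[0,0,0],0.039]]' 15
```

```text
clock: 11.38
position: [0.5699, -0.0491, 0.0264]
ee_rot: [0.0, 3.14, 0.0]
force: [-1.3, 0.1, 6.7]
width: 0.487
```

```bash
python3 -m pendant '[[[0,0,0],[0,0,0],0.039]]'; python3 -m pendant '[[[0,0,-0.02],[0,0,0],0.039],[[0,0,-0.04],[0,0,0],0.039],[[0,0,-0.02],[0,0,0],0.039],[[0.0359,0.017,0],[0,0,0],0.039],[[0.0359,0.017,0],[0,0,0],0.039],[[0.0359,0.017,0],[0,0,0],0.039],[[0.0359,0.017,0],[0,0,0],0.039],[[0,0,0.03],[0,0,0],0.039],[[0,0,0],[0,0,0],0.039]]'
```

```text
clock: 11.5
position: [0.5698, -0.0492, 0.0265]
ee_rot: [0.0, 3.14, 0.0]
force: [-0.3, -0.1, 6.3]
width: 0.484
clock: 12.62
position: [0.4243, 0.0189, 0.0749]
ee_rot: [0.001, -3.139, 0.001]
force: [-1.0, 0.5, -1.1]
width: 0.484
```

```bash
python3 -m pendant '[[[0,0,0.03],[0,0,0],0.039],[[0,0,0.02],[0,0,0],0.039],[[0,0,0.007],[0,0,0],0.039],[[0,0,0],[0,0,0],0.039],[[0,0,0],[0,0,0],0.039]]'
```

```text
clock: 13.25
position: [0.4263, 0.0189, 0.0195]
ee_rot: [0.001, 3.14, 0.0]
force: [0.1, -0.2, 0.1]
width: 0.488
```

```bash
python3 -m pendant '[[[0,0,0.004],[0,0,0],0.039],[[0,0,0.002],[0,0,0],0.039],[[0,0,0],[0,0,0],0.039]]';python3 -m pendant '[[[0,0,0.001],[0,0,0],0.039],[[0,0,0],[0,0,0],0.039]]'
```

```text
clock: 13.62
position: [0.4256, 0.0189, 0.0127]
ee_rot: [-0.0, -3.141, -0.0]
force: [-0.0, 0.2, 0.1]
width: 0.484
clock: 13.88
position: [0.4257, 0.0189, 0.0122]
ee_rot: [0.0, 3.141, 0.001]
force: [-1.8, -0.3, 10.7]
width: 0.485
```

```bash
python3 -m pendant '[[[0,0,0],[0,0,0],0.054],[[0,0,0],[0,0,0],0.054],[[0,0,0],[0,0,0],0.054],[[0,0,-0.04],[0,0,0],0.054],[[0,0,-0.05],[0,0,0],0.053],[[-0.0362,-0.035,0],[0,0,0],0.053],[[-0.0362,-0.035,0],[0,0,0],0.053],[[-0.0362,-0.035,0],[0,0,0],0.053],[[-0.0362,-0.035,0],[0,0,0],0.053],[[0,0,0],[0,0,0],0.053]]'; python3 -m pendant '[[[0,0,0],[0,0,0],0.053]]'; python3 - <<'E'
from h import *
s=arm.observe(); print(s['position'],s['ee_rot'])
circ('wrist',(.57,-.121),(.062,.08),.028,s)
circ('wrist',(.57,-.121),(.04,.058),.03,s)
circ('wrist',(.426,.019),(.03,.06),.028,s)
im,d=arm.get_image('wrist'); cv2.imwrite('pics/wrist4.png',im[:,:,::-1])
E
```

```text
clock: 15.12
position: [0.5724, -0.1249, 0.1016]
ee_rot: [0.006, 3.14, -0.004]
force: [-0.3, 0.4, -0.9]
width: 0.574
clock: 15.25
position: [0.5697, -0.1208, 0.1011]
ee_rot: [-0.001, -3.14, -0.001]
force: [-1.5, 0.3, 0.3]
width: 0.572
[ 0.56971261 -0.12077293  0.10114061] [-5.47481251e-04 -3.14006952e+00 -8.28808066e-04]
wrist 1152 570.7 -121.1 r 13.3 ztop 0.0681 mean [ 0.57  -0.121]
wrist 1546 570.8 -121.6 r 21.7 ztop 0.0568 mean [ 0.5636 -0.1215]
wrist 1602 429.9 17.8 r 22.1 ztop 0.0373 mean [0.4371 0.016 ]
```

View pics/wrist4.png

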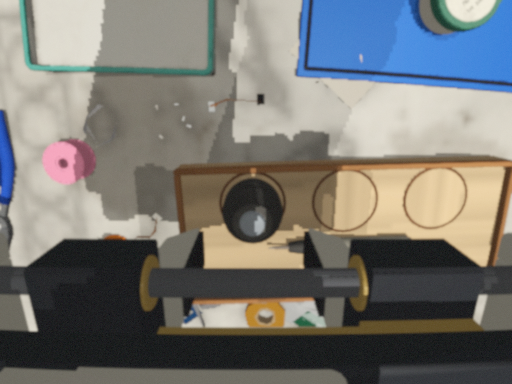

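```bash
python3 -m pendant '[[[-0.001,0,0.02],[0,0,0],0.053],[[0,0,0.03],[0,0,0],0.053],[[0,0,0.017],[0,0,0],0.053],[[0,0,0.0085],[0,0,0],0.053],[[0,0,0],[0,0,0],0.053],[[0,0,0],[0,0,0],0.037],[[0,0,0],[0,0,0],0.037],[[0,0,0],[0,0,0],0.037],[[0,0,0],[0,0,0],0.037],[[0,0,0],[0,0,0],0.037]]' 15
```

```text
clock: 16.7
position: [0.5721, -0.1212, 0.027]
ee_rot: [0.0, 3.14, -0.0]
force: [-1.1, 1.2, 6.9]
width: 0.471
```

```bash
python3 -m pendant '[[[0,0,-0.02],[0,0,0],0.037],[[0,0,-0.04],[0,0,0],0.037],[[0,0,-0.03],[0,0,0],0.037],[[0.036,0.0165,0],[0,0,0],0.037],[[0.036,0.0165,0],[0,0,0],0.037],[[0.036,0.0165,0],[0,0,0],0.037],[[0.036,0.0165,0],[0,0,0],0.037],[[0,0,0.03],[0,0,0],0.037],[[0,0,0],[0,0,0],0.037],[[0,0,0],[0,0,0],0.037]]'
```

```text
clock: 17.95
position: [0.428, -0.0555, 0.0868]
ee_rot: [0.001, 3.141, -0.0]
force: [0.7, 0.0, -0.6]
width: 0.474
```

```bash
python3 -m pendant '[[[0,0,0.04],[0,0,0],0.037],[[0,0,0.018],[0,0,0],0.037],[[0,0,0.006],[0,0,0],0.037],[[0,0,0],[0,0,0],0.037],[[0,0,0],[0,0,0],0.037]]'
```

```text
clock: 18.58
position: [0.4283, -0.0552, 0.023]
ee_rot: [0.0, 3.14, 0.0]
force: [-0.0, -0.2, -0.6]
width: 0.467
```

```bash
python3 -m pendant '[[[0,0,0.006],[0,0,0],0.037],[[0,0,0.003],[0,0,0],0.037],[[0,0,0],[0,0,0],0.037]]';python3 -m pendant '[[[0,0,0.001],[0,0,0],0.037],[[0,0,0],[0,0,0],0.037]]'
```

```text
clock: 18.95
position: [0.4274, -0.0551, 0.0131]
ee_rot: [-0.0, -3.141, -0.0]
force: [-1.2, -0.5, -0.9]
width: 0.476
clock: 19.2
position: [0.4275, -0.0551, 0.0127]
ee_rot: [0.0, 3.141, 0.001]
force: [-2.2, 0.8, 11.2]
width: 0.47
```

```bash
python3 -m pendant '[[[0,0,0],[0,0,0],0.054],[[0,0,0],[0,0,0],0.054],[[0,0,0],[0,0,0],0.054],[[0,0,-0.05],[0,0,0],0.054],[[0,0,-0.05],[0,0,0],0.054],[[-0.03,0,-0.05],[0,0,0],0.05],[[-0.05,0.003,-0.03],[0,0,0],0.035],[[-0.05,0.003,0],[0,0,0],0.035],[[0,0,0],[0,0,0],0.035],[[0,0,0],[0,0,0],0.035]]'; python3 - <<'E'
from h import *
np.set_printoptions(precision=4,suppress=True)
s=arm.observe(); print(s['position'],s['ee_rot'])
circ('wrist',(.428,-.055),(.03,.06),.028,s)
im,d=arm.get_image('wrist'); cv2.imwrite('pics/wrist5.png',im[:,:,::-1])
pe=ext('wrist',s); X,u,v=cloud(pe,d)
m=(abs(X[:,0]-.603)<.015)&(abs(X[:,1]+.045)<.08)&(X[:,2]>.0265)
P=X[m]; r=cv2.minAreaRect((P[:,:2]*1000).astype(np.float32)); print(r)
for lo,hi in [(-.11,-.1),(-.1,-.09),(-.09,-.07),(-.07,-.05),(-.05,-.03),(-.03,-.01),(-.01,.01)]:
    q=P[(P[:,1]>lo)&(P[:,1]<hi)]
    if len(q): print(lo,len(q),q[:,0].min().round(4),q[:,0].max().round(4),q[:,1].min().round(4),q[:,1].max().round(4),np.median(q[:,2]))
m=(X[:,2]>.0135)&(X[:,2]<.03)&(abs(X[:,0]-.43)<.07)&(abs(X[:,1]+.215)<.09); print(cv2.minAreaRect((X[m][:,:2]*1000).astype(np.float32)))
m=(X[:,2]<.03)&(abs(X[:,0]-.6)<.02)&(abs(X[:,1]+.045)<.12)&(X[:,2]<.0265); print('floor z',np.median(X[m][:,2]))
E
```

```text
clock: 20.45
position: [0.5566, -0.0493, 0.1915]
ee_rot: [-0.0, -3.14, 0.0]
force: [0.0, -0.4, -0.5]
width: 0.383
[ 0.5566 -0.0493  0.1915] [-0.0005 -3.1397  0.0005]
wrist 1825 426.8 -55.4 r 21.7 ztop 0.0537 mean [ 0.4284 -0.0552]
((603.1687622070312, -51.062747955322266), (12.177180290222168, 111.9946517944336), 2.0055012702941895)
-0.11 12 0.6044 0.6064 -0.107 -0.1005 0.027107639997529298
-0.1 35 0.6009 0.6075 -0.0994 -0.0903 0.02927087474374296
-0.09 183 0.5979 0.6089 -0.0896 -0.0701 0.03137267953980283
-0.07 208 0.5971 0.6085 -0.0693 -0.0502 0.03193625777688172
-0.05 214 0.5966 0.6089 -0.0491 -0.0301 0.03177663051886648
-0.03 200 0.5963 0.6081 -0.0293 -0.0101 0.03161067718434418
-0.01 141 0.5958 0.6066 -0.01 0.0048 0.031184472847000322
((432.4888000488281, -215.5310821533203), (137.32241821289062, 83.6788330078125), 87.43818664550781)
floor z 0.02085422461840969
```

View pics/wrist5.png

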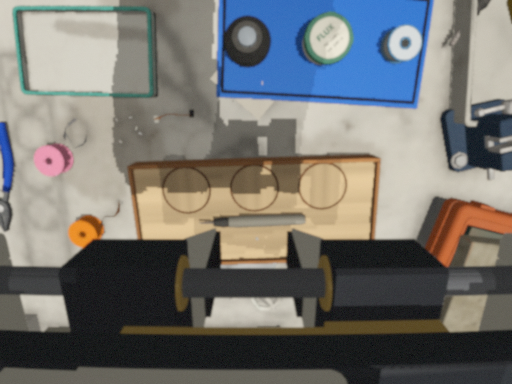

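```bash
python3 -m pendant '[[[-0.046,0.0053,0],[0,0,0],0.03],[[0,0,0],[0,0,10.5],0.03],[[0,0,0],[0,0,10.5],0.03],[[0,0,0],[0,0,10.5],0.03],[[0,0,0],[0,0,10.5],0.03],[[0,0,0],[0,0,10.5],0.03],[[0,0,0],[0,0,10.5],0.03],[[0,0,0],[0,0,10.5],0.03],[[0,0,0],[0,0,10.5],0.03],[[0,0,0.03],[0,0,4],0.03]]'; python3 -m pendant '[[[0,0,0.04],[0,0,0],0.03],[[0,0,0],[0,0,0],0.03],[[0,0,0],[0,0,0],0.03]]'; python3 - <<'E'
from h import *
np.set_printoptions(precision=4,suppress=True)
s=arm.observe(); print(s['position'],s['joints']); M=R.from_rotvec(s['ee_rot']).as_matrix(); print('xtool deg',np.degrees(np.arctan2(M[1,0],M[0,0])),M[:,2])
im,d=arm.get_image('wrist'); cv2.imwrite('pics/wrist6.png',im[:,:,::-1])
im,d=arm.get_image('scene'); cv2.imwrite('pics/s6.png',im[:,:,::-1])
E
```

```text
clock: 21.8
position: [0.6041, -0.0441, 0.1637]
ee_rot: [2.186, 2.253, 0.005]
force: [-0.8, -0.0, -0.6]
width: 0.325
clock: 22.18
position: [0.6037, -0.0442, 0.1236]
ee_rot: [2.182, 2.259, 0.001]
force: [0.6, 0.5, 0.8]
width: 0.331
[ 0.6037 -0.0442  0.1236] [-0.5254  0.6016  0.7755  1.7867 -0.5045  0.9617  0.4943]
xtool deg 91.968091345059 [ 0.0011  0.0001 -1.    ]
```

View pics/wrist6.png

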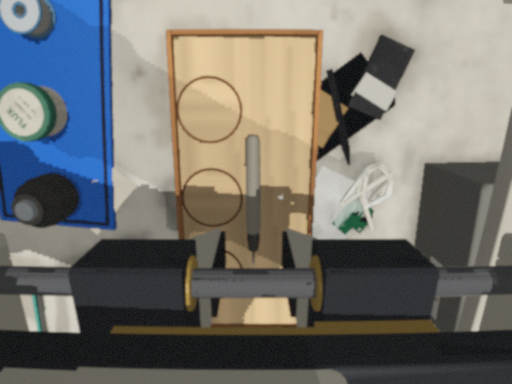

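View pics/s6.png

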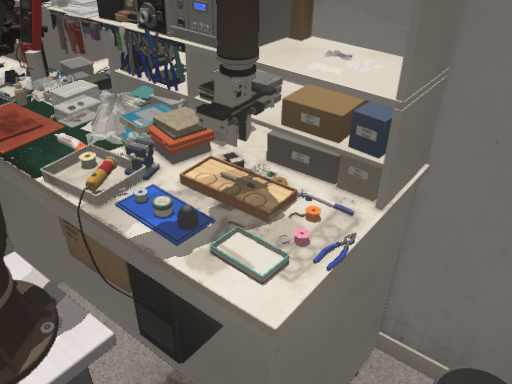

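```bash
python3 -m pendant '[[[0,-0.001,0.04],[0,0,0],0.03],[[0,0,0.03],[0,0,0],0.03],[[0,0,0.018],[0,0,0],0.03],[[0,0,0.011],[0,0,0],0.03],[[0,0,0],[0,0,0],0.03],[[0,0,0],[0,0,0],0.03]]'
```

```text
clock: 23.02
position: [0.6032, -0.044, 0.0242]
ee_rot: [2.182, 2.259, 0.002]
force: [-0.5, 1.0, 0.7]
width: 0.324
```

```bash
python3 -m pendant '[[[0,0,0.001],[0,0,0],0.005],[[0,0,0],[0,0,0],0.005],[[0,0,0],[0,0,0],0.005],[[0,0,0],[0,0,0],0.005]]' 20;  python3 -m pendant '[[[0,0,-0.02],[0,0,0],0.005],[[0,0,-0.04],[0,0,0],0.005],[[0,0,-0.02],[0,0,0],0.005],[[0,0,0],[0,0,0],0.005]]'; python3 - <<'E'
from h import *
im,d=arm.get_image('scene'); cv2.imwrite('pics/s7.png',cv2.resize(im[80:280,120:400,::-1],None,fx=2.5,fy=2.5))
im,d=arm.get_image('wrist'); cv2.imwrite('pics/wrist7.png',im[:,:,::-1])
E
```

```text
clock: 23.52
position: [0.6027, -0.0438, 0.0225]
ee_rot: [2.182, 2.26, 0.001]
force: [-1.4, 0.9, 3.3]
width: 0.116
clock: 24.02
position: [0.6035, -0.0439, 0.104]
ee_rot: [2.181, 2.258, 0.004]
force: [-0.5, 0.1, -1.1]
width: 0.114
```

View pics/s7.png

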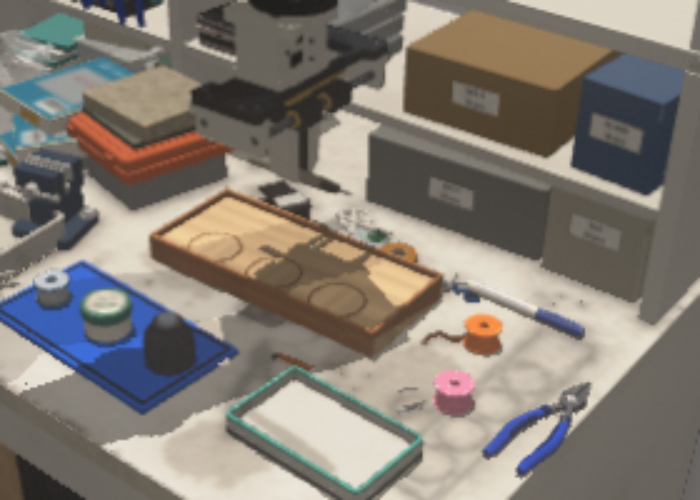

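View pics/wrist7.png

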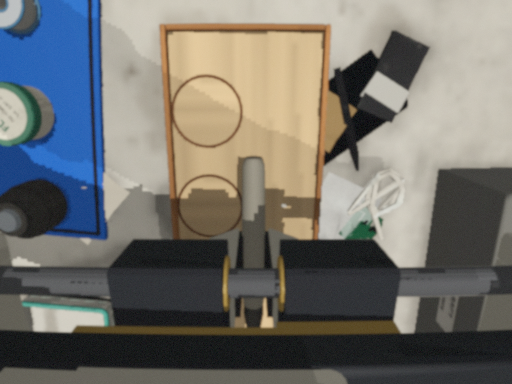

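```bash
python3 -m pendant '[[[-0.0394,-0.0441,0],[0,0,0],0.005],[[-0.0394,-0.0441,0],[0,0,0],0.005],[[-0.0394,-0.0441,0],[0,0,0],0.005],[[-0.0392,-0.0440,0],[0,0,0],0.005],[[0,0,0],[0,0,4.5],0.005],[[0,0,0],[0,0,0],0.005],[[0,0,0],[0,0,0],0.005]]'; python3 - <<'E'
from h import *
s=arm.observe(); print(s['position'],s['joints']); M=R.from_rotvec(s['ee_rot']).as_matrix(); print('xtool deg',np.degrees(np.arctan2(M[1,0],M[0,0])),M[:,2])
im,d=arm.get_image('wrist'); cv2.imwrite('pics/wrist8.png',im[:,:,::-1])
im,d=arm.get_image('top'); cv2.imwrite('pics/top8.png',cv2.resize(im[90:290,100:360,::-1],None,fx=3,fy=3))
E
```

```text
clock: 25.0
position: [0.432, -0.2066, 0.1017]
ee_rot: [-2.266, -2.175, 0.001]
force: [-0.2, -0.2, -0.8]
width: 0.115
[ 0.43198154 -0.20661126  0.10165844] [-0.27112135  0.44894432  0.81611592  2.11254192 -0.47146757  0.7687409
  0.80377693]
xtool deg 87.67235480407739 [-1.01590474e-03  6.02671347e-05 -9.99999482e-01]
```

View pics/wrist8.png

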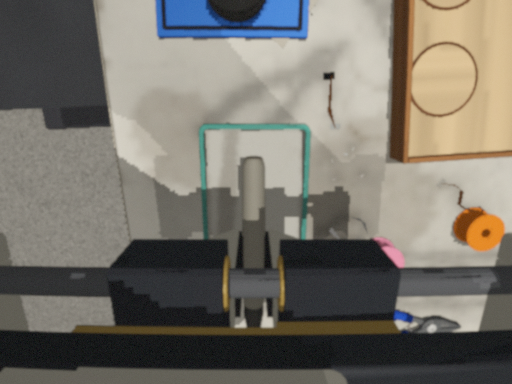

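View pics/top8.png

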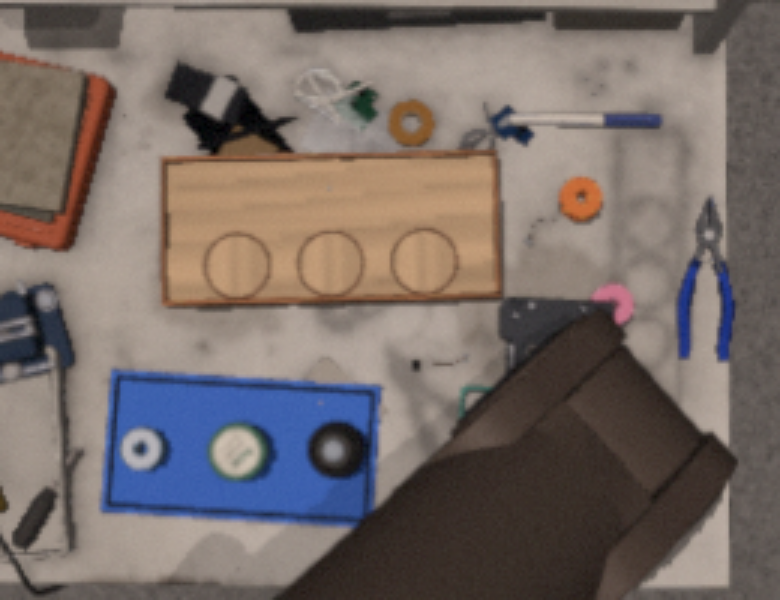

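```bash
python3 -m pendant '[[[0,0,0.04],[0,0,0],0.005],[[0,0,0.03],[0,0,0],0.005],[[0,0,0.012],[0,0,0],0.005],[[0,0,0.005],[0,0,0],0.005],[[0,0,0.002],[0,0,0],0.005],[[0,0,0],[0,0,0],0.005],[[0,0,0],[0,0,0],0.005]]'
```

```text
clock: 25.98
position: [0.4322, -0.2073, 0.0138]
ee_rot: [2.269, 2.172, 0.001]
force: [0.0, 0.4, 0.0]
width: 0.117
```

```bash
python3 -m pendant '[[[0,0,0.003],[0,0,0],0.005],[[0,0,0],[0,0,0],0.005]]'; python3 -m pendant '[[[0,0,0.0007],[0,0,0],0.005],[[0,0,0],[0,0,0],0.005]]'
```

```text
clock: 26.22
position: [0.4322, -0.2073, 0.0104]
ee_rot: [2.269, 2.172, 0.001]
force: [0.2, 0.6, 3.6]
width: 0.12
clock: 26.48
position: [0.4322, -0.2073, 0.0103]
ee_rot: [2.269, 2.172, 0.002]
force: [-2.6, 2.5, 16.6]
width: 0.116
```

```bash
python3 -m pendant '[[[0,0,-0.0007],[0,0,0],0.005],[[0,0,0],[0,0,0],0.028],[[0,0,0],[0,0,0],0.028],[[0,0,0],[0,0,0],0.028],[[0,0,-0.04],[0,0,0],0.028],[[0,0,-0.05],[0,0,0],0.028],[[0.03,0,-0.05],[0,0,0],0.054],[[0.05,0,0],[0,0,0],0.054],[[0.02,0,0],[0,0,0],0.054],[[0,0,0],[0,0,0],0.054]]'; python3 - <<'E'
from h import *
np.set_printoptions(precision=4,suppress=True)
s=arm.observe(); print(s['position'],s['joints']); M=R.from_rotvec(s['ee_rot']).as_matrix(); print('xtool deg',np.degrees(np.arctan2(M[1,0],M[0,0])))
im,d=arm.get_image('scene'); cv2.imwrite('pics/s9.png',cv2.resize(im[130:290,100:360,::-1],None,fx=3,fy=3))
pe=ext('scene')
for r in arm.masks_of('scene','grey_pen_centre')[:2]:
    X,u,v=cloud(pe,d,r['pixels']); print(r['conf'],r['rect'],X.min(0),X.max(0),np.median(X,axis=0))
E
```

```text
clock: 27.72
position: [0.4362, -0.1057, 0.1501]
ee_rot: [-2.265, -2.176, -0.001]
force: [0.3, -0.5, 0.0]
width: 0.587
[ 0.4362 -0.1057  0.1501] [-0.6143  0.3248  0.937   2.1324 -0.3521  0.8443  0.4961]
xtool deg 87.69565898052484
0.65 [246.4, 254.2, 35.0, 26.8] [ 0.4213 -0.2549  0.0087] [ 0.445  -0.1606  0.0239] [ 0.426  -0.2088  0.0194]
```

View pics/s9.png

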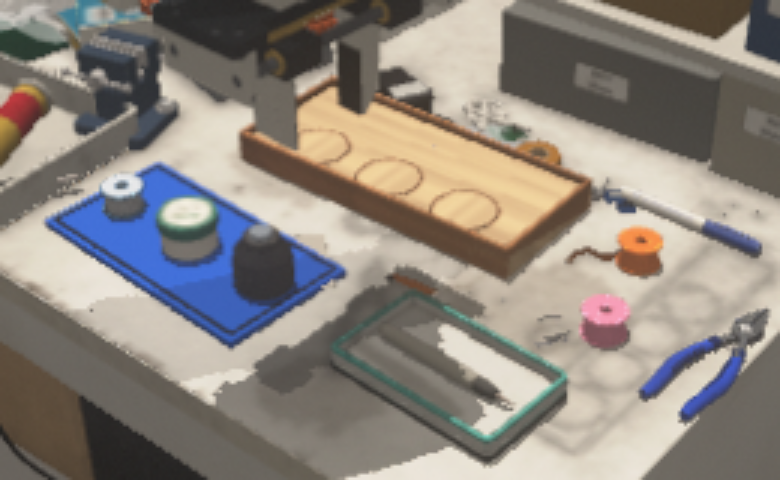

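```bash
python3 -m pendant '[[[0.0496,-0.011,0],[0,0,0],0.054],[[0,0,0],[0,0,-10.25],0.054],[[0,0,0],[0,0,-10.25],0.054],[[0,0,0],[0,0,-10.25],0.054],[[0,0,0],[0,0,-10.25],0.054],[[0,0,0],[0,0,-10.25],0.054],[[0,0,0],[0,0,-10.25],0.054],[[0,0,0],[0,0,-10.25],0.054],[[0,0,0],[0,0,-10.25],0.054],[[0,0,0],[0,0,-10.25],0.054]]'; python3 -m pendant '[[[0,0,0.05],[0,0,0],0.054],[[0,0,0],[0,0,0],0.054],[[0,0,0],[0,0,0],0.054]]'; python3 - <<'E'
from h import *
np.set_printoptions(precision=4,suppress=True)
s=arm.observe(); print(s['position'],s['joints']); M=R.from_rotvec(s['ee_rot']).as_matrix(); print('xtool deg',np.degrees(np.arctan2(M[1,0],M[0,0])))
circ('wrist',(.428,-.055),(.048,.07),.028,s)
circ('wrist',(.428,.019),(.032,.07),.028,s)
circ('wrist',(.428,.093),(.02,.07),.028,s)
im,d=arm.get_image('wrist'); cv2.imwrite('pics/wrist9.png',im[:,:,::-1])
E
```

```text
clock: 29.08
position: [0.4272, -0.0591, 0.1501]
ee_rot: [-0.002, -3.141, 0.001]
force: [-0.4, 0.1, 0.1]
width: 0.591
clock: 29.45
position: [0.4274, -0.0585, 0.101]
ee_rot: [-0.011, -3.141, 0.001]
force: [-0.6, -0.4, 0.4]
width: 0.584
[ 0.4274 -0.0585  0.101 ] [-0.4059  0.314   0.5208  2.2059 -0.2473  0.6764  1.852 ]
xtool deg 179.6145539714958
wrist 1022 426.1 -55.4 r 13.3 ztop 0.0542 mean [ 0.4254 -0.0553]
wrist 2781 423.8 18.3 r 22.8 ztop 0.0371 mean [0.4228 0.0176]
wrist 1338 424.8 92.5 r 17.6 ztop 0.0276 mean [0.4248 0.0912]
```

View pics/wrist9.png

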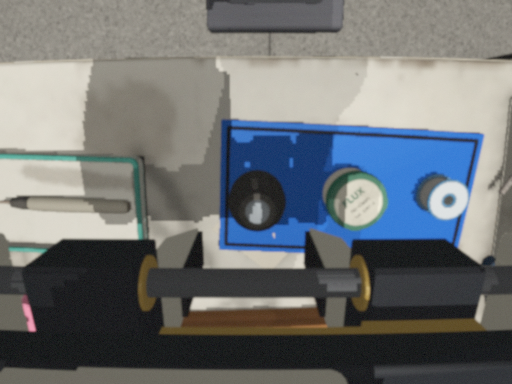

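```bash
python3 -m pendant '[[[0,0.0034,0],[0,0,-0.4],0.054],[[0,0,0.04],[0,0,0],0.054],[[0,0,0.03],[0,0,0],0.054],[[0,0,0.012],[0,0,0],0.054],[[0,0,0.005],[0,0,0],0.054],[[0,0,0],[0,0,0],0.054],[[0,0,0],[0,0,0],0.054]]'
```

```text
clock: 30.52
position: [0.4279, -0.0539, 0.0139]
ee_rot: [-0.004, 3.14, 0.0]
force: [0.1, 0.2, 0.0]
width: 0.589
```

```bash
python3 -m pendant '[[[0,-0.0012,0],[0,0,0],0.054],[[0,0,0],[0,0,0],0.054],[[0,0,0],[0,0,0],0.037],[[0,0,0],[0,0,0],0.037],[[0,0,0],[0,0,0],0.037],[[0,0,0],[0,0,0],0.037],[[0,0,0],[0,0,0],0.037]]' 15
```

```text
clock: 31.4
position: [0.4274, -0.0551, 0.0133]
ee_rot: [-0.004, 3.142, 0.0]
force: [-0.5, 0.2, 2.7]
width: 0.467
```

```bash
python3 -m pendant '[[[0,0,-0.02],[0,0,0],0.037],[[0,0,-0.04],[0,0,0],0.037],[[0,0,-0.03],[0,0,0],0.037],[[-0.0362,-0.0165,0],[0,0,0],0.037],[[-0.0362,-0.0165,0],[0,0,0],0.037],[[-0.0362,-0.0165,0],[0,0,0],0.037],[[-0.0362,-0.0166,0],[0,0,0.2],0.037],[[0,0,0.03],[0,0,0],0.037],[[0,0,0],[0,0,0],0.037],[[0,0,0],[0,0,0],0.037]]'
```

```text
clock: 32.65
position: [0.5719, -0.1208, 0.0736]
ee_rot: [-0.002, -3.141, -0.0]
force: [-0.6, -0.9, -0.9]
width: 0.469
```

```bash
python3 -m pendant '[[[0,0,0.02],[0,0,0],0.037],[[0,0,0.016],[0,0,0],0.037],[[0,0,0.006],[0,0,0],0.037],[[0,0,0],[0,0,0],0.037],[[0,0,0],[0,0,0],0.037]]'; python3 -m pendant '[[[0,0,0.002],[0,0,0],0.037],[[0,0,0],[0,0,0],0.037]]'
```

```text
clock: 33.28
position: [0.5727, -0.121, 0.0318]
ee_rot: [0.002, 3.141, -0.0]
force: [1.2, 0.3, -0.7]
width: 0.471
clock: 33.52
position: [0.5724, -0.1209, 0.0293]
ee_rot: [0.001, 3.141, 0.0]
force: [0.5, 0.1, -0.8]
width: 0.469
```

```bash
python3 -m pendant '[[[0.0003,-0.0003,0.0018],[0,0,0],0.037],[[0,0,0],[0,0,0],0.037]]'; python3 -m pendant '[[[0,0,0.0008],[0,0,0],0.037],[[0,0,0],[0,0,0],0.037]]'
```

```text
clock: 33.78
position: [0.572, -0.1212, 0.0274]
ee_rot: [0.002, 3.142, 0.0]
force: [0.2, -0.9, -0.5]
width: 0.468
clock: 34.02
position: [0.572, -0.1212, 0.0273]
ee_rot: [0.002, 3.141, 0.001]
force: [-2.1, 0.8, 8.8]
width: 0.472
```

```bash
python3 -m pendant '[[[0,0,0],[0,0,0],0.054],[[0,0,0],[0,0,0],0.054],[[0,0,0],[0,0,0],0.054],[[0,0,-0.04],[0,0,0],0.054],[[0,0,-0.05],[0,0,0],0.054],[[0.0366,0.035,0],[0,0,0],0.054],[[0.0366,0.035,0],[0,0,0],0.054],[[0.0366,0.035,0],[0,0,0],0.054],[[0.0366,0.0352,0],[0,0,0],0.054],[[0,0,0.04],[0,0,0],0.054]]'; python3 -m pendant '[[[0,0,0],[0,0,0],0.054],[[0,0,0],[0,0,0],0.054]]'; python3 - <<'E'
from h import *
s=arm.observe();print(s['position'])
im,d=arm.get_image('scene'); cv2.imwrite('pics/s10.png',cv2.resize(im[130:290,100:360,::-1],None,fx=3,fy=3))
im,d=arm.get_image('wrist'); cv2.imwrite('pics/wrist10.png',im[:,:,::-1])
E
```

```text
clock: 35.28
position: [0.4251, 0.0235, 0.078]
ee_rot: [-0.01, 3.138, 0.006]
force: [0.8, -0.9, -0.8]
width: 0.587
clock: 35.52
position: [0.4264, 0.0183, 0.0773]
ee_rot: [0.004, 3.141, -0.001]
force: [-0.0, -0.0, 0.8]
width: 0.588
[0.42635608 0.01832272 0.07728578]
```

View pics/s10.png

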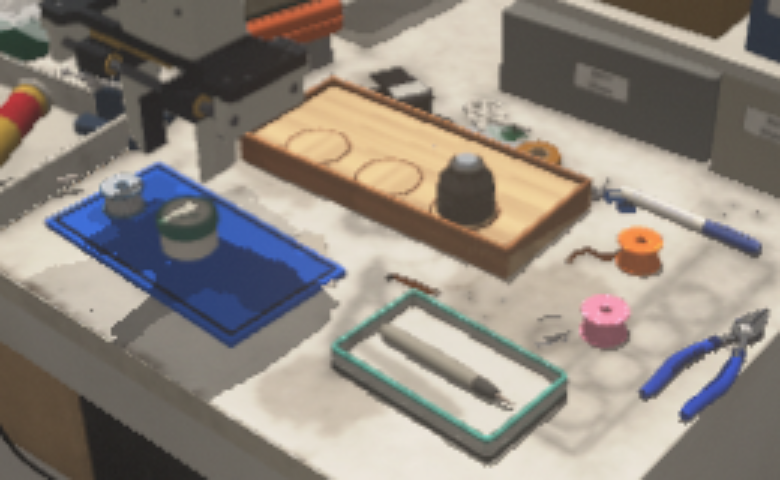

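View pics/wrist10.png

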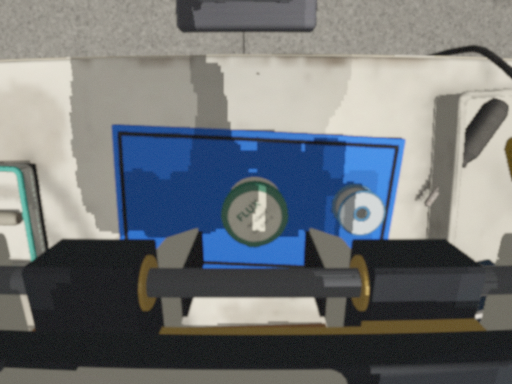

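```bash
python3 -m pendant '[[[0.0006,0.0006,0.03],[0,0,0],0.054],[[0,0,0.02],[0,0,0],0.054],[[0,0,0.01],[0,0,0],0.054],[[0,0,0.003],[0,0,0],0.054],[[0,0,0],[0,0,0],0.054],[[0,0,0],[0,0,0],0.054]]'
```

```text
clock: 36.38
position: [0.4255, 0.0198, 0.0142]
ee_rot: [0.001, 3.141, 0.0]
force: [0.1, 0.1, 0.4]
width: 0.591
```

```bash
python3 -m pendant '[[[-0.0002,-0.0009,0.001],[0,0,0],0.054],[[0,0,0],[0,0,0],0.054],[[0,0,0],[0,0,0],0.039],[[0,0,0],[0,0,0],0.039],[[0,0,0],[0,0,0],0.039],[[0,0,0],[0,0,0],0.039],[[0,0,0],[0,0,0],0.039]]' 15
```

```text
clock: 37.25
position: [0.4253, 0.0189, 0.0126]
ee_rot: [-0.001, -3.142, -0.0]
force: [-0.4, 0.3, 2.0]
width: 0.484
```

```bash
python3 -m pendant '[[[0,0,-0.02],[0,0,0],0.039],[[0,0,-0.04],[0,0,0],0.039],[[0,0,-0.03],[0,0,0],0.039],[[-0.036,-0.017,0],[0,0,0],0.039],[[-0.036,-0.017,0],[0,0,0],0.039],[[-0.036,-0.017,0],[0,0,0],0.039],[[-0.036,-0.017,0],[0,0,0],0.039],[[0,0,0.03],[0,0,0],0.039],[[0,0,0],[0,0,0],0.039],[[0,0,0],[0,0,0],0.039]]'
```

```text
clock: 38.5
position: [0.5689, -0.0491, 0.073]
ee_rot: [-0.001, -3.141, -0.0]
force: [0.2, -0.2, -0.1]
width: 0.485
```

```bash
python3 -m pendant '[[[0,0,0.02],[0,0,0],0.039],[[0,0,0.016],[0,0,0],0.039],[[0,0,0.007],[0,0,0],0.039],[[0,0,0],[0,0,0],0.039],[[0,0,0],[0,0,0],0.039]]'; python3 -m pendant '[[[0,0,0.002],[0,0,0],0.039],[[0,0,0],[0,0,0],0.039]]'
```

```text
clock: 39.12
position: [0.5696, -0.0494, 0.0301]
ee_rot: [0.002, 3.141, -0.0]
force: [0.3, -0.5, -1.3]
width: 0.486
clock: 39.38
position: [0.5693, -0.0493, 0.0277]
ee_rot: [0.002, 3.141, 0.0]
force: [-0.3, 0.1, -0.4]
width: 0.485
```

```bash
python3 -m pendant '[[[0,0.0001,0.0008],[0,0,0],0.039],[[0,0,0],[0,0,0],0.039]]'; python3 -m pendant '[[[0,0,0.0006],[0,0,0],0.039],[[0,0,0],[0,0,0],0.039]]'
```

```text
clock: 39.62
position: [0.5692, -0.0491, 0.0268]
ee_rot: [-0.001, -3.142, -0.0]
force: [0.2, 0.1, -1.1]
width: 0.485
clock: 39.88
position: [0.5693, -0.0492, 0.0267]
ee_rot: [0.002, 3.141, 0.001]
force: [-2.5, 0.8, 6.1]
width: 0.485
```

```bash
python3 -m pendant '[[[0,0,0],[0,0,0],0.054],[[0,0,0],[0,0,0],0.054],[[0,0,0],[0,0,0],0.054],[[0,0,-0.04],[0,0,0],0.054],[[0,0,-0.05],[0,0,0],0.05],[[0.036,0.0355,0],[0,0,0],0.05],[[0.036,0.0355,0],[0,0,0],0.05],[[0.036,0.0355,0],[0,0,0],0.05],[[0.036,0.0356,0],[0,0,0],0.05],[[0,0,0.05],[0,0,0],0.05]]'; python3 -m pendant '[[[0,0,0.03],[0,0,0],0.05],[[0,0,0.01],[0,0,0],0.05],[[0,0,0],[0,0,0],0.05],[[0,0,0],[0,0,0],0.05]]'
```

```text
clock: 41.12
position: [0.4252, 0.0989, 0.068]
ee_rot: [-0.013, 3.137, 0.008]
force: [1.8, 0.7, -0.3]
width: 0.543
clock: 41.62
position: [0.4262, 0.093, 0.0271]
ee_rot: [0.002, 3.14, 0.001]
force: [0.7, -0.0, 0.5]
width: 0.55
```

```bash
python3 -m pendant '[[[0,0,0.01],[0,0,0],0.05],[[0,0,0.005],[0,0,0],0.05],[[0,0,0],[0,0,0],0.05],[[0,0,0],[0,0,0],0.05]]'
```

```text
clock: 42.12
position: [0.4254, 0.093, 0.0112]
ee_rot: [-0.002, -3.142, 0.0]
force: [0.7, 0.4, -0.8]
width: 0.544
```

```bash
python3 -m pendant '[[[0,0,0],[0,0,0],0.028],[[0,0,0],[0,0,0],0.028],[[0,0,0],[0,0,0],0.028],[[0,0,0],[0,0,0],0.028],[[0,0,0],[0,0,0],0.028]]' 15; python3 -m pendant '[[[0,0,-0.02],[0,0,0],0.028],[[0,0,-0.04],[0,0,0],0.028],[[0,0,-0.03],[0,0,0],0.028],[[-0.0352,-0.0175,0],[0,0,0],0.028],[[-0.0352,-0.0175,0],[0,0,0],0.028],[[-0.0352,-0.0175,0],[0,0,0],0.028],[[-0.0352,-0.0174,0],[0,0,0],0.028],[[0,0,0.03],[0,0,0],0.028],[[0,0,0],[0,0,0],0.028],[[0,0,0],[0,0,0],0.028]]'
```

```text
clock: 42.75
position: [0.4255, 0.0931, 0.0113]
ee_rot: [0.001, 3.141, 0.0]
force: [-0.9, 0.3, 2.0]
width: 0.348
clock: 44.0
position: [0.5657, 0.0232, 0.0716]
ee_rot: [-0.001, -3.141, -0.0]
force: [-0.3, -0.3, -0.2]
width: 0.351
```

```bash
python3 -m pendant '[[[0,0,0.02],[0,0,0],0.028],[[0,0,0.016],[0,0,0],0.028],[[0,0,0.006],[0,0,0],0.028],[[0,0,0],[0,0,0],0.028],[[0,0,0],[0,0,0],0.028]]'; python3 -m pendant '[[[0,0,0.002],[0,0,0],0.028],[[0,0,0],[0,0,0],0.028]]'
```

```text
clock: 44.62
position: [0.5665, 0.023, 0.0298]
ee_rot: [0.002, 3.141, 0.0]
force: [0.0, 0.7, -0.6]
width: 0.35
clock: 44.88
position: [0.5662, 0.0231, 0.0273]
ee_rot: [0.001, 3.141, 0.0]
force: [-0.6, -0.4, -1.4]
width: 0.347
```

```bash
python3 -m pendant '[[[0,0,0.0015],[0,0,0],0.028],[[0,0,0],[0,0,0],0.028]]'; python3 -m pendant '[[[0,0,0.0006],[0,0,0],0.028],[[0,0,0],[0,0,0],0.028]]'
```

```text
clock: 45.12
position: [0.5661, 0.023, 0.0256]
ee_rot: [-0.001, -3.141, 0.0]
force: [0.7, -0.1, -1.2]
width: 0.353
clock: 45.38
position: [0.5662, 0.023, 0.0254]
ee_rot: [0.002, 3.141, 0.0]
force: [-2.6, 0.1, 3.5]
width: 0.347
```

Release, rise and check everything from the same view height as the first measurement.

```bash
python3 -m pendant '[[[0,0,0],[0,0,0],0.05],[[0,0,0],[0,0,0],0.05],[[0,0,0],[0,0,0],0.05],[[0,0,-0.04],[0,0,0],0.05],[[0,0,-0.06],[0,0,0],0.05],[[0,0,-0.06],[0,0,0],0.05],[[0,0,-0.06],[0,0,0],0.05],[[0.006,-0.06,-0.06],[0,0,0],0.05],[[0,-0.02,0],[0,0,0],0.05],[[0,0,0],[0,0,0],0.05]]';  python3 -m pendant '[[[0,0,0],[0,0,0],0.05],[[0,0,0],[0,0,0],0.05]]'; python3 - <<'E'
from h import *
np.set_printoptions(precision=4,suppress=True)
s=arm.observe(); print(s['position'],s['ee_rot'])
circ('wrist',(.566,.023),(.034,.05),.022,s)
circ('wrist',(.568,-.049),(.042,.06),.03,s)
circ('wrist',(.569,-.12),(.062,.08),.03,s)
im,d=arm.get_image('wrist'); cv2.imwrite('pics/wrist11.png',im[:,:,::-1]); pe=ext('wrist',s); X,u,v=cloud(pe,d)
m=(X[:,2]>.0105)&(X[:,2]<.05)&(abs(X[:,0]-.432)<.03)&(abs(X[:,1]+.215)<.06); P=X[m]; print('pen',cv2.minAreaRect((P[:,:2]*1000).astype(np.float32)),np.percentile(P[:,2],[50,95]))
for l in ['marker_pen','side_cutter']:
    for r in arm.masks_of('wrist',l)[:1]:
        Q,_,_=cloud(pe,d,r['pixels']); print(l,r['conf'],(np.percentile(Q,2,axis=0)+np.percentile(Q,98,axis=0))/2)
im,d=arm.get_image('scene'); cv2.imwrite('pics/s11.png',cv2.resize(im[130:290,100:360,::-1],None,fx=3,fy=3))
E
```

```text
clock: 46.62
position: [0.5615, -0.0428, 0.2897]
ee_rot: [0.006, 3.141, 0.0]
force: [0.1, 1.6, -0.7]
width: 0.544
clock: 46.88
position: [0.5615, -0.0396, 0.2884]
ee_rot: [0.001, -3.14, -0.0]
force: [0.2, -0.7, -0.3]
width: 0.543
[ 0.5615 -0.0396  0.2884] [ 0.0015 -3.1402 -0.0003]
wrist 495 566.5 23.0 r 16.6 ztop 0.0424 mean [0.5662 0.0229]
wrist 984 567.8 -49.1 r 22.4 ztop 0.0516 mean [ 0.5671 -0.0492]
wrist 313 570.2 -121.0 r 13.2 ztop 0.068 mean [ 0.5695 -0.1205]
pen ((432.1119689941406, -214.85926818847656), (117.31494903564453, 58.881072998046875), 89.53956604003906) [0.0194 0.0217]
side_cutter 0.91 [ 0.5598 -0.3383  0.0058]
```

View pics/wrist11.png

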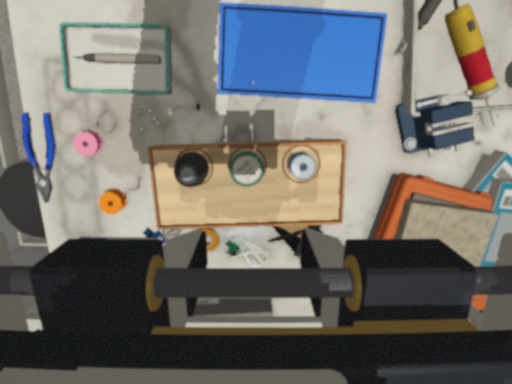

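View pics/s11.png

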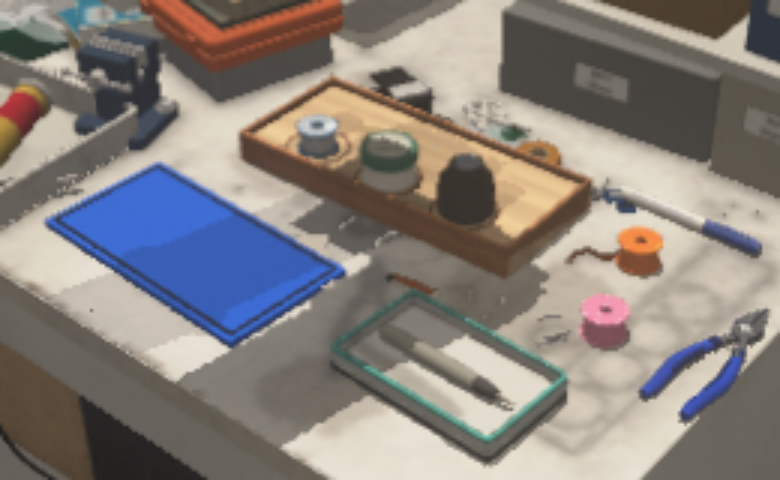

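The wrist and scene pictures show the reel (302,165), jar (247,166) and blower (190,168) upright in their rings. The pen lies flat in the teal tray, its centre near (118,59). The marker and cutter have not moved.

```bash
python3 -c "
from cell import arm
print(arm.sign_off())"
```

```text
the job is handed in; nothing more can be done
None
```

The job is done and handed in at about 47 s of robot time. The reel, jar and blower went onto the blue mat, the pen went into the teal tray with its tip towards -y, and the blower, jar and reel then went back, in that order.

**Supplies:** in the last wrist-camera check all three were upright and within about 0.6 mm of where they stood at the start.

| Item | Start x, y (mm) | End x, y (mm) |
|---|---|---|
| Solder reel | 566.3, 22.9 | 566.5, 23.0 |
| Flux jar | 568.3, -48.9 | 567.8, -49.1 |
| Air blower | 570.4, -120.7 | 570.2, -121.0 |

**Pen:** both final pictures show it flat inside the tray and along its length. My last rectangle fit on it was spoiled by the tray rim, so its exact angle was not re-measured.

**Marker and side cutter:** the cutter was found again within about 2–6 mm of its first reading (the spread between camera views). The network did not find the marker in the last wrist picture, where it was mostly hidden, but the scene picture shows it where it lay at the start.

**Forces:** the highest reading I saw was about 17 N, when the pen was set down.

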